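# Hold the sanding drum's sprung guard open

### The arm

A 7-joint arm with a two-finger parallel gripper is mounted at the origin on the work surface. World frame = base frame: x ahead of the robot, y to its left, z up, the work surface at z = 0. Lengths are in m, angles in rad, forces in N, time in s.
With the tool pointing down it reaches from about 0.35 to 0.9 m from the base axis. Payload 8.1 kg.
Tool frame: the origin (TCP) lies on the centre line of the jaws, within the pads' length; the fingertips stand 19 mm ahead of it and the grasp point (between the pads) is the TCP (arm.tip_reach is the distance from the TCP to the fingertips, in m); z points along the fingers, y is the line along which they close (so a half turn about z gives the same grasp; the last joint's range is limited). The gripper opens to 92 mm and grips with 3 to 60 N. Pads are 19 mm wide; open, the fingers measure 130 mm over their backs; the gripper's body (75 mm by 190 mm) begins 47 mm behind the grasp point.
Start: joints at [-1.294, 0.434, 0.025, 1.573, -0.012, 1.134, -0.075], TCP at [0.232, 0.58, 0.246] pointing down, gripper open.
Joint ranges: [-2.62, 2.62], [-0.44, 2.09], [-1.27, 1.32], [0.08, 2.57], [-1.32, 4.46], [0.12, 2], [-2.74, 2.74]. Speed limits (rad/s): [2.22, 2.22, 3.01, 3.01, 3.14, 3.14, 3.14].

### API

Orientations are given as a rotation vector (axis times angle).
In Python, from cell import arm gives the robot as it stands.
- The arm moves only by the tool arm_command, never from a script. Its argument "targets" is a list that holds one entry, the list of rows, each a list of 6 numbers: the shift along the tool's x, y, z in m, then the turn, a rotation vector about the tool's x, y, z in rad. A call has 1 to 10 rows; each row shifts and turns the commanded pose from where the row before left it, along the tool's axes as they then stand; what a row does not reach is not made up. A row lasts 1/8 s, in which the tool goes at most 62.5 mm and 10.7 degrees, less where a joint would pass 70% of its speed; a pose out of reach is approached as far as the arm can. A call with a gripper value outside its range is refused whole. "jaw" is the finger opening in m, from 0 to 0.0918, set as the call begins (left out, the last holds). The fingers move at their own pace and stop on an object; "newtons" is the grip in N (left out, the last holds). Time passes only in rows, so rows that do not move let the fingers close. It gives the time, the measured TCP pose, the force, the opening and the grip force at its end, in the units of the state.
- arm.observe(): the state, without advancing time (a new reading comes with each control period).
- arm.get_image(name): name is "scene" or "top" or "wrist"; returns a dict with "pixels" (400x640x3 uint8, red, green, blue), "z_map" (400x640 float32, m along the optical axis (not along the pixel's ray), 0 where there is no reading), "fx", "fy", "cx", "cy" (pixels), "xyz" and "rotation" of the camera in the world; the wrist camera has in their place "T_tool_cam" (4x4, takes a point from camera to tool coordinates, whose origin is the TCP and whose axes are the flange's). Camera axes: x right, y down, z forward; pixel columns grow to the right and rows downward; lengths in m; the calibration is good to about 2 mm. A picture is of the moment at which its call begins: read the wrist's pose just before it.
- arm.sign_off(): hands the job in; it is judged then, once.
The state is a dict: "clock": time; "joints": joint angles; "dq": joint speeds; "joint_efforts": joint torques, N m; "position": TCP position; "ee_rot": TCP orientation; "force": force on the tool from outside, world axes, zero at the start; "ft_torque": the same for the moment, N m; "width": opening from 0.0 (shut) to 1.0 (fully open); "gripper_force": force on a finger pad.
Only numpy, scipy, OpenCV 4.12 (cv2) and the standard library are available. Lean on these libraries where they do the work, as an engineer would, in place of code of your own. Each camera call takes 0.05 s, during which the arm holds its last target. There are 200 camera calls.

### The job

Switch the sanding unit off by pressing the red half of its rocker switch fully down; only then draw the sprung drum guard back by its blue handle until the black pointer stands within the red mark on the scale, so that the yellow drum can be changed. Hold it there with the gripper's fingers for at least three seconds and finish still holding it, for the spring pulls it shut if let go; leave the two rooks, the steel rule and the case of finials where they are.

Things in the scene. Friction and masses are not known exactly. Their poses are not given: they have to be found in the camera images.
- unit: Grey plastic sanding unit, 300 (x) x 240 (y) x 90 mm high, fixed; its place and yaw vary. Origin: centre of its underside; x points to its rear (away from the robot at yaw 0), y to its left. On its top: the guard on the right half, the rocker switch near the left edge (in a black bezel 74 x 44 mm, 8 mm high), a white scale strip between them.
- guard: Drum guard: aluminium plate 145 x 120 x 6 mm with a blue upright handle 14 mm thick (x), 46 wide (y), 45 high. Origin: centre of the handle's foot, on the plate's top (97 mm over the shelf); axes as the unit's. The plate runs from 15 mm before to 130 mm behind it. Slides 0 to 100 mm along the unit's -x; a spring returns it: 4 N shut, 0.08 N more per mm, 8 to 11 N at the mark.
- guard_grip (a point): Point in the middle of the blue handle's thickness and width, 28 mm above the plate and 17 mm below the handle's top.
- guard_pointer (a point): Near the tip of the guard's black pointer, a needle 3 mm wide (x) that sticks out to the left of the plate over the white scale; it moves with the guard.
- mark: Red mark across the white scale, a band 10 mm wide (x) x 26 mm (y), 2 mm thick, fixed; where along the scale varies (45 to 80 mm of guard travel). Origin: centre of its underside; axes as the unit's. The pointer stands within it when its x in the mark's frame is between -5 and +5 mm.
- rocker (a joint): Rocker switch, rad: 0 (a little more at the start) is on, with its red half, on the side of the unit's front, raised; 0.35 is fully off, with the red half level and the black half raised. It counts as off above 0.27. It stays where it is left; pressing takes about 3 N.
- rocker_press (a point): Point on the upper face of the rocker's red half, 20 mm from the pivot, where to press; it moves with the rocker and goes down about 7 mm in all, to 106.5 mm above the shelf. Each half is 30 mm (x) x 34 mm (y).
- rook_a: Beech rook, 32 mm wide foot, 66 mm high, standing loose on the shelf near the unit. Origin: centre of its foot. Leave alone.
- rook_b: A second, like beech rook. Leave alone.
- rule: Steel rule lying loose on the shelf in front of the unit, 26 (x) x 200 (y) x 2 mm. Origin: centre of its underside. Leave alone.
- case: Clear acrylic case of brass finials, 120 x 80 x 48 mm, standing loose beside the unit. Origin: centre of its underside. Leave alone.

How it is judged:
On the way, in this order (a step that is already met when the one before it is completed fails the run):
1. the rocker switch is off (value of joint rocker above 0.27 rad), for 0.2 s.
2. the guard is held by the fingers with its pointer within the red mark, for 2.5 s (x of guard_pointer in the frame of mark between -0.005 and 0.005 m and contact force between the fingers and guard above 3 N), for 2.5 s.
At the end, for the whole second after the job is handed in: The rocker reads above 0.27 rad (off); the guard's pointer is within 5 mm of the mark's middle along the slide, and still; the fingers bear on the guard with more than 3 N; the rooks, rule and case are within 15 mm of where they began (all of step 2 and value of joint rocker above 0.27 rad and linear speed of guard below 0.01 m/s and distance of each of rook_a, rook_b, rule, case from where it was at the start of the episode below 0.015 m); the arm keeps its last pose, push and grip.
It fails at once if the guard is drawn more than 8 mm while the switch is still on (not (value of joint rocker above 0.27 rad) and distance of guard_pointer from where it was at the start of the episode above 0.008 m).
It fails at once if a rook, the rule or the case is moved by more than 15 mm (distance of any of rook_a, rook_b, rule, case from where it was at the start of the episode above 0.015 m).
It also fails if it takes over 43 s, if anything falls off the work surface, if the arm or the gripper's body presses on something with over 40 N, if the wrist force passes 120 N, or if a joint passes its speed limit or range.

## Working session

There is one attempt and no reset: what is moved stays moved. The work goes in short steps, Python scripts to look and compute and a tool call to move; the robot and the scene stay as the last step left them, time stands still between calls to the robot, and variables do not carry over. Pictures are saved under pics/ and viewed, at most 10 in all, crops included, and the job is handed in when it is done.

Besides the shell and the picture viewer there is one more tool, called as name(argument=value, ...) on one line, values as JSON. arm_command: Moves the arm, as the interface text tells. Its arguments: {"type":"object","properties":{"targets":{"type":"array","items":{"type":"array","items":{"type":"array","items":{"type":"number"}}}},"jaw":{"type":"number"},"newtons":{"type":"number"}},"required":["targets"]}

```bash
mkdir -p pics; ls; cat > h.py <<'E'
import numpy as np, cv2
from cell import arm
from scipy.spatial.transform import Rotation as R
def rotm(r):
    r=np.array(r,float)
    if r.shape==(3,3): return r
    return (R.from_quat(r) if r.size==4 else R.from_rotvec(r)).as_matrix()
def grab(n):
    s=arm.observe(); im=arm.get_image(n)
    if n=='wrist':
        T=np.eye(4); T[:3,:3]=rotm(s['ee_rot']); T[:3,3]=s['position']; C=T@np.array(im['T_tool_cam'])
    else:
        C=np.eye(4); C[:3,:3]=rotm(im['rotation']); C[:3,3]=im['xyz']
    im['C']=C
    np.savez(f'{n}.npz',**{k:im[k] for k in('pixels','z_map','fx','fy','cx','cy','C')})
    return im
def load(n): return dict(np.load(f'{n}.npz'))
def cloud(im):
    z=im['z_map'];v,u=np.mgrid[:z.shape[0],:z.shape[1]]
    P=np.stack([(u-im['cx'])/im['fx']*z,(v-im['cy'])/im['fy']*z,z],-1)
    return P@im['C'][:3,:3].T+im['C'][:3,3]
def save(n,px): cv2.imwrite('pics/'+n,cv2.cvtColor(px,cv2.COLOR_RGB2BGR))
E
python3 - <<'E'
from h import *
print(arm.observe())
for n in('top','scene'):
    im=grab(n);save(n+'1.png',im['pixels']);print(n,im['C'].round(3).tolist(),im['fx'])
E
```

```text
pics
{'clock': 0.0, 'joints': array([-1.29359778,  0.43517807,  0.02494172,  1.57410357, -0.01156213,
        1.13399291, -0.07511244]), 'dq': array([-4.07798341e-04,  1.80295489e-03, -8.87579053e-04, -3.64184722e-05,
        3.28811218e-04,  1.61184756e-03,  1.52329348e-04]), 'joint_efforts': array([ 1.14906680e-05, -6.67846799e+01,  9.84985940e-01, -3.14461613e+01,
       -6.05136459e-02,  4.29449393e-02,  1.71904444e-04]), 'position': array([0.23157452, 0.57999488, 0.24496999]), 'ee_rot': array([-5.93040441e-01, -3.08497574e+00,  2.40651104e-03]), 'force': array([ 0.12118532, -0.53812127,  0.57531299]), 'ft_torque': array([-0.03619637, -0.02002199,  0.01524762]), 'gripper_force': 0.0, 'width': 1.002042444052821}
top [[-0.029, -0.994, 0.105, 0.465], [-0.999, 0.027, -0.022, 0.067], [0.019, -0.106, -0.994, 1.137], [0.0, 0.0, 0.0, 1.0]] 496.54905539332486
scene [[-0.635, 0.497, -0.591, 1.058], [0.772, 0.404, -0.49, 0.443], [-0.005, -0.768, -0.641, 0.627], [0.0, 0.0, 0.0, 1.0]] 425.69463238441693
```

View pics/top1.png

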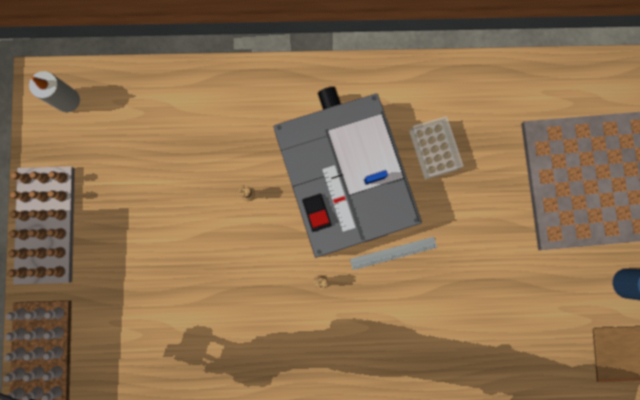

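View pics/scene1.png

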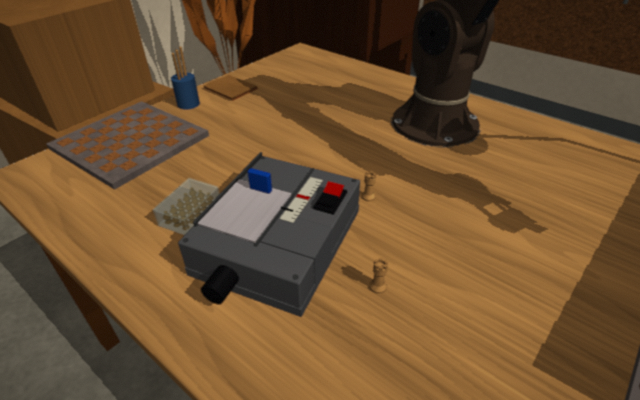

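The top view shows the unit turned slightly, with the handle at (376,177), red rocker half at (318,218), red mark at (339,199) and pointer at (337,176). The rooks are at (247,192) and (321,281), the rule at (394,253) and the case at (436,149). The scene view agrees. Next I'll measure by colour and depth.

```bash
python3 - <<'E'
from h import *
for n in('top','scene'):
    im=load(n);P=cloud(im);p=im['pixels'].astype(int);r,g,b=p[...,0],p[...,1],p[...,2]
    z=P[...,2]
    box=(P[...,0]>.3)&(P[...,0]<.9)&(P[...,1]>-.25)&(P[...,1]<.3)
    for nm,m in(('red',(r>140)&(g<60)&(b<60)&(z>.07)),('blue',(b>100)&(r<60)&(z>.09)),('plate',(r>140)&(abs(r-b)<40)&(z>.085)&(z<.115)),('unit',(z>.075)&(z<.135))):
        m=m&box
        k,l,st,c=cv2.connectedComponentsWithStats(m.astype(np.uint8))
        for i in range(1,k):
            if st[i,4]<12: continue
            q=P[l==i]; rc=cv2.minAreaRect(q[:,:2].astype(np.float32)*1000)
            print(n,nm,st[i,4],'mean',q.mean(0).round(4),'med z',np.median(q[:,2]).round(4),'maxz',q[:,2].max().round(4),'rect',np.round(rc[0],1),np.round(rc[1],1),round(rc[2],1))
# enlarge top crop
im=load('top')['pixels'][90:300,230:480]
save('top_crop.png',cv2.resize(im,None,fx=2.8,fy=2.8,interpolation=cv2.INTER_CUBIC))
E
```

```text
top red 25 mean [ 0.5816 -0.0015  0.0927] med z 0.0932 maxz 0.0956 rect [581.7  -1.7] [ 4.9 20.3] 18.4
top red 171 mean [0.5407 0.0444 0.1113] med z 0.1116 maxz 0.1175 rect [540.9  44.2] [24.2 30.7] 16.3
top blue 120 mean [ 0.6203 -0.0738  0.1411] med z 0.1416 maxz 0.148 rect [620.4 -74.5] [10.9 42.1] 16.7
top plate 3363 mean [ 0.6825 -0.0559  0.097 ] med z 0.0971 maxz 0.1041 rect [678.  -59.7] [145.2 120.2] 16.3
top plate 409 mean [0.6187 0.0108 0.091 ] med z 0.0909 maxz 0.0966 rect [618.6  10.3] [71.6 28.4] 16.1
top plate 394 mean [ 0.5467 -0.0107  0.0909] med z 0.0909 maxz 0.0961 rect [547.2 -10.2] [63.4 29. ] 16.4
top unit 15245 mean [ 0.6344 -0.0185  0.0928] med z 0.0914 maxz 0.1348 rect [637.8 -20. ] [300.6 240.7] 16.3
scene red 151 mean [0.5395 0.0448 0.1102] med z 0.1101 maxz 0.1155 rect [540.   44.6] [23.2 30.7] 18.7
scene blue 94 mean [ 0.622  -0.0728  0.1404] med z 0.1406 maxz 0.1425 rect [621.8 -73.8] [14.3 42.7] 19.0
scene plate 229 mean [ 0.5447 -0.0109  0.09  ] med z 0.09 maxz 0.0921 rect [543.3 -11.6] [59.3 27.8] 16.6
scene plate 2827 mean [ 0.685  -0.0535  0.0959] med z 0.0959 maxz 0.0989 rect [676.8 -59.2] [144.3 118.2] 16.1
scene plate 300 mean [0.618  0.0111 0.0899] med z 0.0899 maxz 0.0922 rect [618.2  10.2] [69.  28.1] 16.8
scene unit 14046 mean [ 0.6624 -0.0025  0.0917] med z 0.0896 maxz 0.1349 rect [636.7 -18.4] [301.9 239.7] 16.2
```

View pics/top_crop.png

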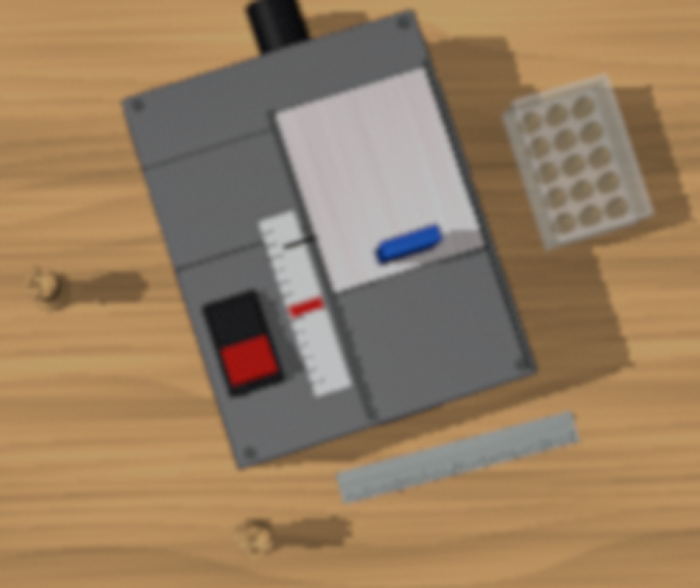

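arm_command(targets=[[[0,0,0,0,0,0.18],[0,0,0,0,0,0.18],[0,0,0,0,0,0.18],[0,0,0,0,0,0.18],[0,0,0,0,0,0.18]]], jaw=0, newtons=20)

```text
clock: 0.72
position: [0.2316, 0.5802, 0.2453]
ee_rot: [1.883, 2.514, -0.001]
force: [-0.2, 0.1, -0.2]
width: 0.504
gripper_force: 0.0
```

```bash
cat >> h.py <<'E'
yaw=np.radians(16.25); ux=np.array([np.cos(yaw),np.sin(yaw),0]); uy=np.array([-np.sin(yaw),np.cos(yaw),0])
U=np.stack([uy,ux,[0,0,-1]],1)  # desired tool axes in world
def togo(p):
    s=arm.observe(); T=rotm(s['ee_rot'])
    print('t',round(s['clock'],2),'pos',s['position'].round(4),'F',s['force'].round(1),'w',round(s['width'],3),'gf',round(s['gripper_force'],1))
    print('shift tool',(T.T@(np.array(p)-s['position'])).round(4),'turn',R.from_matrix(T.T@U).as_rotvec().round(4))
def ray(im,u,v,z):
    d=im['C'][:3,:3]@np.array([(u-im['cx'])/im['fx'],(v-im['cy'])/im['fy'],1]); o=im['C'][:3,3]
    return o+d*(z-o[2])/d[2]
E
python3 - <<'E'
from h import *
im=load('top')
a=ray(im,337.1,176.4,.096);m=ray(im,339.3,199.6,.092)
print(a,m,'travel',(a-m)@ux, 'from red mean',(a-np.array([.5816,-.0015,0]))@ux)
press=np.array([.5405,.0444,.16])-.009*ux; print(press); togo(press)
E
```

```text
[0.62977362 0.00184343 0.096     ] [ 0.58055116 -0.00144021  0.092     ] travel 0.04817487576467452 from red mean 0.047184665800412626
[0.53185955 0.04188154 0.16      ]
t 0.72 pos [0.2316 0.5802 0.2453] F [-0.2  0.1 -0.2] w 0.504 gf 0.0
shift tool [-0.6009  0.1368  0.0857] turn [-0.0005  0.0008  0.0014]
```

arm_command(targets=[[[-0.05,0.0114,0.007,0,0,0],[-0.05,0.0114,0.007,0,0,0],[-0.05,0.0114,0.007,0,0,0],[-0.05,0.0114,0.007,0,0,0],[-0.05,0.0114,0.007,0,0,0],[-0.05,0.0114,0.007,0,0,0],[-0.05,0.0114,0.007,0,0,0],[-0.05,0.0114,0.007,0,0,0],[-0.05,0.0114,0.007,0,0,0],[-0.05,0.0114,0.007,0,0,0]]])

```text
clock: 1.98
position: [0.4848, 0.1327, 0.1754]
ee_rot: [-1.876, -2.52, -0.0]
force: [-0.2, 0.5, -0.7]
width: 0.007
gripper_force: 0.0
```

arm_command(targets=[[[-0.05,0.0114,0.007,0,0,0],[-0.05,0.0114,0.007,0,0,0],[0,0,0,0,0,0]]])

```text
clock: 2.35
position: [0.5359, 0.0401, 0.1612]
ee_rot: [1.884, 2.512, -0.003]
force: [-1.4, 0.0, -0.5]
width: 0.002
gripper_force: 0.0
```

```bash
python3 - <<'E'
from h import *
togo([.5319,.0419,.16])
im=grab('wrist'); save('w1.png',im['pixels'])
P=cloud(im);p=im['pixels'].astype(int);r,g,b=p[...,0],p[...,1],p[...,2];z=P[...,2]
for nm,m in(('red',(r>120)&(g<60)&(b<60)&(z>.07)&(z<.13)),('blue',(b>90)&(r<70)&(z>.09)&(z<.15))):
    k,l,st,c=cv2.connectedComponentsWithStats(m.astype(np.uint8))
    for i in range(1,k):
        if st[i,4]<40: continue
        q=P[l==i]; rc=cv2.minAreaRect(q[:,:2].astype(np.float32)*1000)
        print(nm,st[i,4],c[i].round(),'z',np.percentile(q[:,2],[5,50,95]).round(4),'rect',np.round(rc[0],1),np.round(rc[1],1),round(rc[2],1))
E
```

```text
t 2.35 pos [0.5359 0.0401 0.1612] F [-1.4  0.  -0.5] w 0.002 gf 0.0
shift tool [ 0.0029 -0.0033  0.0012] turn [-0.0006  0.0023  0.0003]
red 1366 [325. 215.] z [0.1059 0.1099 0.1141] rect [538.9  46.3] [29.  31.6] 13.9
```

View pics/w1.png

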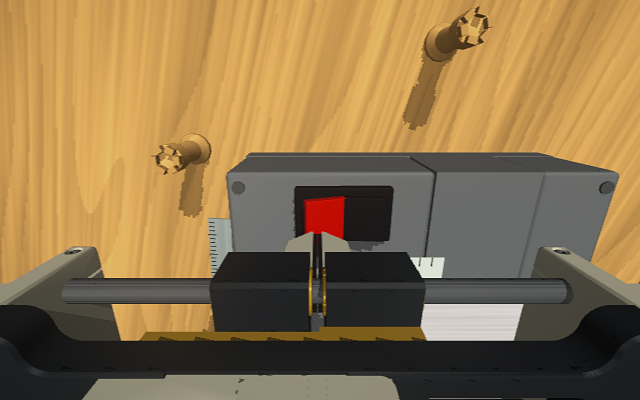

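The wrist view shows the closed fingertips at (317,240), above the red half at (325,215). Both rooks are well clear. I'll press now.

arm_command(targets=[[[0.002,-0.003,0.008,0,0,0],[0,0,0.008,0,0,0],[0,0,0.006,0,0,0],[0,0,0.004,0,0,0],[0,0,0.004,0,0,0],[0,0,0.003,0,0,0],[0,0,0.002,0,0,0],[0,0,0.001,0,0,0],[0,0,0,0,0,0]]])

```text
clock: 3.52
position: [0.5312, 0.0459, 0.1258]
ee_rot: [-1.876, -2.519, 0.0]
force: [-2.9, -0.1, 3.4]
width: 0.004
gripper_force: 2.1
```

arm_command(targets=[[[0,0,0.001,0,0,0],[0,0,0.001,0,0,0],[0,0,0,0,0,0]]])

```text
clock: 3.9
position: [0.5312, 0.0459, 0.1253]
ee_rot: [-1.876, -2.519, -0.001]
force: [-10.3, 1.0, 26.1]
width: 0.005
gripper_force: 12.7
```

The force jumped to 26 N, so the rocker is at its stop. I'll lift and check.

arm_command(targets=[[[0,0,0,0,0,0],[0,0,-0.01,0,0,0],[0,0,-0.03,0,0,0],[0,0,-0.03,0,0,0],[-0.03,0.01,0,0,0,0],[-0.03,0.02,0,0,0,0],[-0.03,0.02,0,0,0,0],[-0.03,0.02,0,0,0,0],[0,0,0,0,0,0],[0,0,0,0,0,0]]], jaw=0.06)

```text
clock: 5.15
position: [0.6325, -0.0485, 0.1934]
ee_rot: [-1.875, -2.519, 0.0]
force: [-0.6, 1.1, -0.6]
width: 0.657
gripper_force: 0.0
```

```bash
python3 - <<'E'
from h import *
togo([.621,-.0745,.18])
for n in ('wrist','scene','top'):
    im=grab(n)
    P=cloud(im);p=im['pixels'].astype(int);r,g,b=p[...,0],p[...,1],p[...,2];z=P[...,2]
    for nm,m in(('red',(r>110)&(g<60)&(b<60)&(z>.07)&(z<.13)),('blue',(b>90)&(r<70)&(z>.09)&(z<.15))):
        k,l,st,c=cv2.connectedComponentsWithStats(m.astype(np.uint8))
        for i in range(1,k):
            if st[i,4]<15: continue
            q=P[l==i]; rc=cv2.minAreaRect(q[:,:2].astype(np.float32)*1000)
            print(n,nm,st[i,4],c[i].round(),'z',np.percentile(q[:,2],[5,50,95]).round(4),'rect',np.round(rc[0],1),np.round(rc[1],1),round(rc[2],1))
w=load('wrist')['pixels'];s=load('scene')['pixels'][140:310,140:400]
save('c2.png',np.vstack([w[:, :],cv2.resize(s,(306,200),interpolation=cv2.INTER_CUBIC) if 0 else np.hstack([cv2.resize(s,(306,200)),np.zeros((200,334,3),np.uint8)])]))
E
```

```text
t 5.15 pos [ 0.6325 -0.0485  0.1934] F [-0.6  1.1 -0.6] w 0.657 gf 0.0
shift tool [-0.0217 -0.0185  0.0134] turn [-0.0006 -0.0005  0.0074]
wrist red 2032 [229.  56.] z [0.1044 0.1056 0.1068] rect [538.3  44.3] [28.8 33.6] 16.5
wrist red 340 [273. 132.] z [0.0905 0.0916 0.0926] rect [5.801e+02 2.000e-01] [ 9.1 24.3] 16.8
wrist blue 1273 [294. 242.] z [0.1097 0.1405 0.1419] rect [621. -74.] [13.2 44.5] 16.4
scene red 146 [334. 189.] z [0.1035 0.1051 0.1066] rect [528.3  40.2] [49.1 33.6] 22.2
scene red 29 [302. 196.] z [0.0903 0.0914 0.0929] rect [ 5.804e+02 -5.000e-01] [ 7.3 24.5] 11.7
scene blue 106 [267. 180.] z [0.1021 0.1339 0.1416] rect [619.2 -63.5] [13.4 21.7] 15.1
top red 16 [42. 85.] z [0.1147 0.121  0.1279] rect [834.6 614.5] [5.3 5.3] 40.5
top red 17 [339. 199.] z [0.0892 0.0923 0.0944] rect [ 5.815e+02 -5.000e-01] [ 3.3 18.4] 19.4
top red 249 [319. 219.] z [0.0999 0.1063 0.1096] rect [540.2  43.5] [29.8 36.2] 17.1
```

View pics/c2.png

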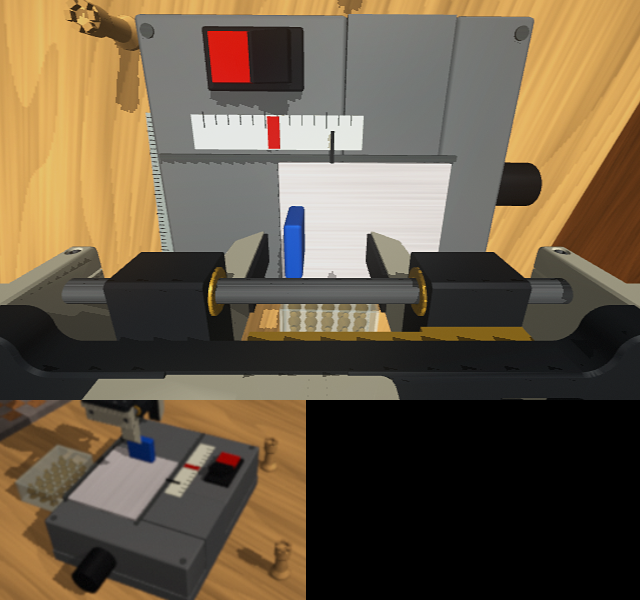

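The red half is level, at z 0.1056 all over, so the switch is off. In the wrist image the mark is at (273,132), the pointer at (332,147) and the handle at (294,242).

```bash
python3 - <<'E'
from h import *
im=load('wrist');P=cloud(im);p=im['pixels'].astype(int)
m=np.zeros((400,640),bool);m[128:162,322:342]=True;m&=p.sum(2)<170
q=P[m];q=q[(q[:,2]>.092)&(q[:,2]<.12)];print(len(q),np.median(q,0).round(4))
r=(p[...,0]>110)&(p[...,1]<60)&(P[...,2]>.085)&(P[...,2]<.096);r[:100]=False
a=P[r];print(len(a),np.median(a,0).round(4))
x=q@ux;y=a@ux;mid=lambda v:np.percentile(v,[3,97]).mean()
print('travel',mid(x)-mid(y),np.ptp(x),np.ptp(y))
togo([.621,-.074,.125])
E
```

```text
85 [0.629  0.0038 0.0958]
340 [5.801e-01 5.000e-04 9.160e-02]
travel 0.047959235001415745 0.002445763851504079 0.009259296159716102
t 5.3 pos [ 0.6324 -0.0478  0.1938] F [ 0.9 -0.3  0.5] w 0.652 gf 0.0
shift tool [-0.0218 -0.0185  0.0688] turn [-0.     -0.0007  0.0085]
```

arm_command(targets=[[[-0.012,-0.01,0,0,0,0.004],[-0.01,-0.0085,0,0,0,0.004],[0,0,0.015,0,0,0],[0,0,0.02,0,0,0],[0,0,0.02,0,0,0],[0,0,0.0135,0,0,0],[0,0,0,0,0,0]]])

```text
clock: 6.18
position: [0.6207, -0.075, 0.1238]
ee_rot: [-1.885, -2.511, 0.002]
force: [0.0, -1.0, 0.4]
width: 0.654
gripper_force: 0.0
```

arm_command(targets=[[[0,0,0,0,0,0],[0,0,0,0,0,0],[0,0,0,0,0,0],[0,0,0,0,0,0],[0,0,0,0,0,0],[0,0,0,0,0,0],[0,0,0,0,0,0]]], jaw=0, newtons=40)

```text
clock: 7.05
position: [0.6216, -0.0752, 0.1253]
ee_rot: [1.886, 2.512, 0.0]
force: [-0.3, 0.6, 1.8]
width: 0.15
gripper_force: 40.0
```

Gripped: the opening is 0.15 × 92 ≈ 14 mm at 40 N. Now I'll draw back 48 mm.

arm_command(targets=[[[0,-0.004,0,0,0,0],[0,-0.006,0,0,0,0],[0,-0.008,0,0,0,0],[0,-0.008,0,0,0,0],[0,-0.008,0,0,0,0],[0,-0.007,0,0,0,0],[0,-0.005,0,0,0,0],[0,-0.002,0,0,0,0],[0,0,0,0,0,0],[0,0,0,0,0,0]]])

```text
clock: 8.3
position: [0.5765, -0.0884, 0.1253]
ee_rot: [1.884, 2.511, 0.002]
force: [7.4, 1.0, -5.3]
width: 0.148
gripper_force: 40.0
```

```bash
python3 - <<'E'
from h import *
togo(np.array([.6216,-.0752,.1253])-.048*ux)
im=grab('wrist');P=cloud(im);p=im['pixels'].astype(int);z=P[...,2]
a=(P-np.array([.5801,.0003,0]))  # offset from mark
x=a@ux;y=a@uy
near=(abs(x)<.03)&(abs(y)<.02)
dark=near&(p.sum(2)<170)&(z>.092); red=near&(p[...,0]>110)&(p[...,1]<60)&(z<.1)&(z>.085)
print(dark.sum(),red.sum(),'red x',np.percentile(x[red],[2,98]).round(4))
k,l,st,c=cv2.connectedComponentsWithStats(dark.astype(np.uint8))
for i in range(1,k):
    if st[i,4]>15: print(st[i],'x',np.percentile(x[l==i],[3,50,97]).round(4),'y',np.percentile(y[l==i],[3,97]).round(4),'z',np.median(z[l==i]).round(4))
save('w3.png',im['pixels'][20:300,120:520].repeat(2,0).repeat(2,1))
E
```

```text
t 8.3 pos [ 0.5765 -0.0884  0.1253] F [ 7.4  1.  -5.3] w 0.148 gf 40.0
shift tool [ 0.0001 -0.0011  0.    ] turn [ 0.0024  0.0008 -0.0002]
478 614 red x [-0.0047  0.0045]
[364 100   9  40 235] x [-0.0004  0.001   0.0026] y [-0.0191  0.0008] z 0.0955
```

View pics/w3.png

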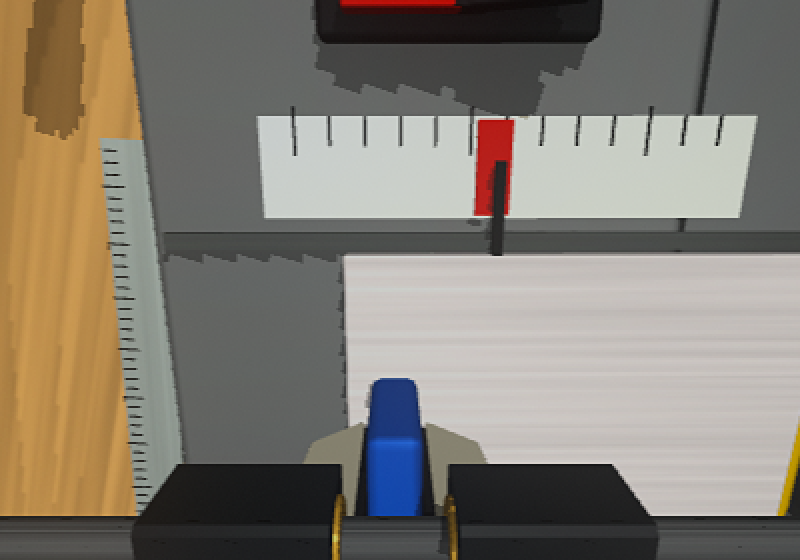

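The enlarged wrist view shows the pointer at (500,200) inside the red mark, whose centre is at (495,167). It is about 1 mm to the rear, so I'll nudge 1 mm and hold.

arm_command(targets=[[[0,-0.001,0,0,0,0],[0,0,0,0,0,0],[0,0,0,0,0,0],[0,0,0,0,0,0],[0,0,0,0,0,0],[0,0,0,0,0,0],[0,0,0,0,0,0],[0,0,0,0,0,0],[0,0,0,0,0,0],[0,0,0,0,0,0]]])

```text
clock: 9.6
position: [0.5757, -0.0886, 0.1253]
ee_rot: [1.884, 2.511, 0.002]
force: [8.0, 1.0, -5.0]
width: 0.147
gripper_force: 40.0
```

arm_command(targets=[[[0,0,0,0,0,0],[0,0,0,0,0,0],[0,0,0,0,0,0],[0,0,0,0,0,0],[0,0,0,0,0,0],[0,0,0,0,0,0],[0,0,0,0,0,0],[0,0,0,0,0,0],[0,0,0,0,0,0],[0,0,0,0,0,0]]])

```text
clock: 10.85
position: [0.5757, -0.0887, 0.1253]
ee_rot: [1.884, 2.511, 0.002]
force: [8.0, 0.9, -5.4]
width: 0.149
gripper_force: 40.0
```

arm_command(targets=[[[0,0,0,0,0,0],[0,0,0,0,0,0],[0,0,0,0,0,0],[0,0,0,0,0,0],[0,0,0,0,0,0],[0,0,0,0,0,0],[0,0,0,0,0,0],[0,0,0,0,0,0],[0,0,0,0,0,0],[0,0,0,0,0,0]]])

```text
clock: 12.1
position: [0.5757, -0.0886, 0.1253]
ee_rot: [1.884, 2.511, 0.002]
force: [7.5, 1.0, -5.2]
width: 0.151
gripper_force: 40.0
```

```bash
python3 - <<'E'
from h import *
togo(np.array([.6216,-.0752,.1253])-.048*ux)
im=grab('wrist');P=cloud(im);p=im['pixels'].astype(int);z=P[...,2]
a=P-np.array([.5801,.0003,0]);x=a@ux;y=a@uy
near=(abs(x)<.02)&(abs(y)<.014)
d=near&(p.sum(2)<170)&(z>.094)&(z<.1);red=near&(p[...,0]>110)&(p[...,1]<60)&(z<.1)&(z>.085)
print(np.percentile(x[d],[5,50,95]).round(4),np.percentile(x[red],[2,98]).round(4))
q=P[(p[...,0]>110)&(p[...,1]<60)&(z>.1)&(z<.13)];print('rocker z',np.percentile(q[:,2],[5,95]))
E
```

```text
t 12.1 pos [ 0.5757 -0.0886  0.1253] F [ 7.5  1.  -5.2] w 0.151 gf 40.0
shift tool [ 0.0001 -0.0002  0.    ] turn [ 0.0025  0.0009 -0.0001]
[-0.0012  0.0003  0.0016] [-0.0047  0.0045]
rocker z [0.10440991 0.10680289]
```

The pointer is centred and still, it has been held for over 3 s, and the switch is off, so I'm handing in.

```bash
python3 -c "
from cell import arm
print(arm.sign_off())"
```

```text
the job is handed in; nothing more can be done
None
```

The job is handed in: the switch is pressed fully off, and the gripper is still holding the guard at 40 N, with the pointer about 0.3 mm from the mark's middle after more than 3 s. The rooks, rule and case were not touched, though I did not re-measure their positions at the end.

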